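Open the intake filter of a bench pump

TASK

The pump's intake filter is due for a change. Press the blue snap tab at the front of the pump so that the grey filter cover springs free, then push the cover straight back out of its rails until it lies flat on the pump's rear deck with the white filter completely uncovered. Do not lift the cover, and leave the other things on the bench where they are.

Things in the scene. Friction and masses are not known exactly. Their poses are not given: they have to be found in the camera images.
- pump: Light grey bench air pump, fixed, 232 x 132 mm. Origin on the bench, on its centre line, 101 mm behind the front face; +x of its frame points from the tab end to the rear deck, y to its left, z up. Filter well at x = -65 to -1 mm. Low guide rails and a front block, tops 78 mm above the bench, stand round the cover from x = -100 to 5 mm, open to the rear; its edges lie under the rails' lips
- tab_pad (a point): Centre of the top of the snap tab's blue finger pad, which juts out of the pump's front: x = -118 mm of the pump frame, 66.5 mm above the bench. Pad 34 mm long (x), 30 mm wide (y), 5 mm thick, free air under it. Press it straight down; the tip of the cover's tongue is 24 mm behind the pad's centre
- snap_tab (a joint): Snap tab, hinged inside the pump: 0 = up (latched; its spring returns it), 0.16 rad = pressed to the stop, pad about 12 mm lower; the spring takes about 4 N. From about 0.1 rad (pad 7 mm down) its nose is out of the window in the cover's tongue and two spring pins push the cover 13 mm to the rear, after which it cannot latch again
- cover: Slate-grey filter cover, loose, about 100 g: plate 80 x 89 x 4 mm with a raised middle (top 8 mm above the underside), a cross rib and a 22 mm tongue to the front. Origin: centre of the plate's underside; axes as the pump's. In the pump frame: latched at x = -35 mm; off the rails from x = 45 mm; clear of the filter, tongue and all, from x = 60 mm; overhangs the rear edge above x = 91 mm
- cover_rib (a point): Middle of the top of the cover's cross rib, 22 mm above its underside (92 mm above the bench), 10 mm in front of the cover's origin. The rib is 10 mm thick (x), 56 mm long (y), 14 mm high above the raised middle. Push its front face towards +x of the pump: sliding takes about 1 N
- deck (a point): Middle of the rear deck's surface, where the cover should come to lie: x = 70 mm of the pump frame, 70 mm above the bench. The deck is bare and flat from x = 5 to 131 mm, 132 mm wide, level with the cover's sliding surface
- hdpe_bottle: White plastic bottle, 50 mm across, 124 mm tall, standing to the right of the pump; leave alone. Origin: centre of its foot
- forceps: Steel forceps, 130 mm long, 6 mm high, lying on the bench to the right of the pump; leave alone. Origin: middle of the underside
- std_tube_1: Clear sample tube with an orange cap, 34 mm across, 116 mm tall, standing left of the pump; leave alone. Origin: centre of its foot

How it is judged:
On the way:
1. the snap tab is pressed in and the cover has sprung back from its latched place (value of joint snap_tab above 0.05 rad and x of cover in the frame of pump above -0.029 m), for 0.05 s.
At the end, for the whole second after the job is handed in: The cover lies flat and at rest on the rear deck (underside within 4 mm of deck height, tilt under 0.06 rad, within 40 mm of the pump's centre line), its origin 57 to 118 mm behind the pump's origin, so that the filter is bare; the snap tab is up again (x of cover in the frame of pump between 0.057 and 0.118 m and y of cover in the frame of pump between -0.04 and 0.04 m and z of cover in the frame of pump between 0.066 and 0.074 m and angle between cover's own z axis and vertical below 0.06 rad and value of joint snap_tab below 0.03 rad and linear speed of cover below 0.01 m/s); the robot touches nothing.
It fails at once if the cover is lifted (15 mm off the deck) or tipped (z of cover in the frame of pump above 0.085 m or angle between cover's own z axis and vertical above 0.35 rad).
It fails at once if another thing on the bench is shifted by more than 30 mm (distance of any of hdpe_bottle, std_tube_1, forceps from where it was at the start of the episode above 0.03 m).
It also fails if it takes over 38 s, if anything falls off the work surface, if the arm or the gripper's body presses on something with over 40 N, if the wrist force passes 120 N, or if a joint passes its speed limit or range.

ROBOT

A 6-joint arm with a two-finger parallel gripper is mounted at the origin on a cart in front of the work surface, level with it; the furniture and walls round the work are solid. World frame = base frame: x ahead of the robot, y to its left, z up, the work surface at z = 0. Lengths are in m, angles in rad, forces in N, time in s.
With the tool pointing down it reaches from about 0.35 to 0.975 m from the base axis. Payload 4.9 kg.
Tool frame: the origin (TCP) lies at the very end of the fingers, on their centre line; the grasp point (between the pads) lies 19 mm behind it (grasp_offset is the distance from the TCP to the grasp point, in m); x points along the fingers, y is the direction in which the jaws open and shut, and the axes are right-handed (so a half turn about x gives the same grasp; the last joint's range is limited). The gripper opens to 85 mm and grips with 20 to 120 N. Pads are 22 mm wide; open, the fingers measure 114 mm over their backs; the gripper's body (76 mm by 85 mm) begins 54 mm behind the grasp point. The pads swing forward as they close: fully open they stand 13 mm farther back than shut.
Start: joints at [-1.361, 0.053, 1.613, -0, 1.476, -0.119], TCP at [0.202, -0.592, 0.194] pointing down, gripper open.
Joint ranges: [-3.01, 3.01], [-1.01, 2.22], [0.06, 2.58], [-1.02, 4.17], [0.09, 2.62], [-3.14, 3.14]. Speed limits (rad/s): [2.57, 2.57, 3.14, 3.14, 3.14, 3.14].

INTERFACE

Orientations are given as a rotation vector (axis times angle).
In Python, from station import get_obs, get_image, camera_model, finish_job, grasp_offset gives the robot as it stands.
- The arm moves only by the shell command python3 -m crank 'ROWS' [OPENING] [FORCE]. ROWS is JSON, a list that holds one entry, the list of rows, each a list of 4 numbers: the shift along the world's x, y, z in m, then the turn about the world's z in degrees. In form: [[[dx, dy, dz, turn], ...]]. A call has 1 to 5 rows; each row is the pose to reach, as a shift and turn from the pose commanded when the call began; what a row does not reach only later rows make up. A row lasts 1/12 s, in which the tool goes at most 41.7 mm and 7.16 degrees, less where a joint would pass 70% of its speed; a pose out of reach is approached as far as the arm can. A call with a gripper value outside its range is refused whole. OPENING is the opening, from 0 (shut) to 1 (fully open), set as the call begins (- or left out, the last holds). The fingers move at their own pace and stop on an object; FORCE is the grip in N (left out, the last holds). Time passes only in rows, so rows that repeat a pose let the fingers close. It gives the time, the measured TCP pose, the force and the opening at its end, in the units of the state.
- get_obs(): the state, without advancing time (a new reading comes with each control period).
- get_image(name): name is "side" or "top" or "wrist"; returns (picture, depth): 420x560x3 uint8, red, green, blue; 420x560 float32, m along the optical axis (not along the pixel's ray), 0 where there is no reading.
- camera_model(name): a dict with "fx", "fy", "cx", "cy" (pixels), "xyz" and "attitude" of the camera in the world. Camera axes: x right, y down, z forward; pixel columns grow to the right and rows downward; lengths in m; the calibration is good to about 2 mm. A picture is of the moment at which its call begins: read the wrist's pose just before it. camera_model takes no time and is no camera call; for the wrist camera it gives the pose at the moment of the call.
- finish_job(): hands the job in, once; it reports no verdict.
The state is a dict: "t": time; "q": joint angles; "dq": joint speeds; "effort": joint torques, N m; "tool_pos": TCP position; "tool_rot": TCP orientation; "contact_force": force on the tool from outside, world axes, zero at the start; "wrist_torque": the same for the moment, N m; "opening": finger opening in m.
Only numpy, scipy, OpenCV 4.12 (cv2) and the standard library are available. Lean on these libraries where they do the work, as an engineer would, in place of code of your own. Each camera call takes 0.05 s, during which the arm holds its last target.

## Working session

There is one attempt and no reset: what is moved stays moved. The work goes in short steps, Python scripts to look and compute and a shell command to move; the robot and the scene stay as the last step left them, time stands still between calls to the robot, and variables do not carry over. Pictures are saved under pics/ and viewed, and the job is handed in when it is done.

```bash
mkdir -p pics; ls
cat > h.py <<'E'
import numpy as np, cv2
from scipy.spatial.transform import Rotation as R
from station import *
def snap(name,fn):
    m=camera_model(name); im,d=get_image(name)
    cv2.imwrite('pics/'+fn+'.png',im[:,:,::-1]); np.savez('pics/'+fn+'.npz',im=im,d=d)
    return m,im,d
def rot(m):
    a=np.array(m['attitude'],float)
    return a if a.shape==(3,3) else R.from_rotvec(a).as_matrix()
def pts(m,d):
    v,u=np.mgrid[0:d.shape[0],0:d.shape[1]]
    P=np.stack([(u-m['cx'])/m['fx']*d,(v-m['cy'])/m['fy']*d,d],-1)
    return P@rot(m).T+np.array(m['xyz'])
E
python3 - <<'E'
from h import *
print(get_obs())
for n in ('top','side'):
    m,im,d=snap(n,n+'0'); print(n,m)
print(grasp_offset)
E
```

```text
pics
{'t': 0.0, 'q': array([-1.36100527e+00,  5.33636107e-02,  1.61429230e+00,  2.19584055e-06,
        1.47602798e+00, -1.19011951e-01]), 'dq': array([-1.07016479e-03,  7.17197702e-05, -3.90321060e-04,  8.15330244e-04,
       -1.00111517e-03,  2.46255506e-04]), 'effort': array([-1.63974048e-03, -3.93690383e+01, -3.70178425e+01, -3.40751894e-04,
        7.06750201e-03, -9.70515657e-06]), 'tool_pos': array([ 0.2016645 , -0.59082318,  0.19255995]), 'tool_rot': array([ 2.04417115,  0.34130594, -2.04436325]), 'contact_force': array([-0.38865326, -0.09025482,  0.19006446]), 'wrist_torque': array([0.0456833 , 0.01905883, 0.02901085]), 'opening': 0.08528673981049588}
top {'fx': 443.28023689736796, 'fy': 443.28023689736796, 'cx': 273.794870112634, 'cy': 213.09757674128053, 'xyz': array([0.31039059, 0.10505295, 1.24571066]), 'attitude': array([-2.13675262,  2.12726617, -0.18347594])}
side {'fx': 381.75741352814725, 'fy': 381.75741352814725, 'cx': 280.42936045237053, 'cy': 217.5493729195901, 'xyz': array([ 0.31218931, -0.54954881,  0.67474785]), 'attitude': array([-2.2705968 ,  0.34452325, -0.18178262])}
0.0187
```

View pics/top0.png

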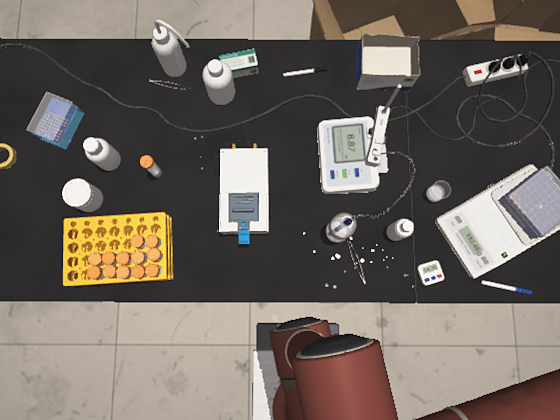

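View pics/side0.png

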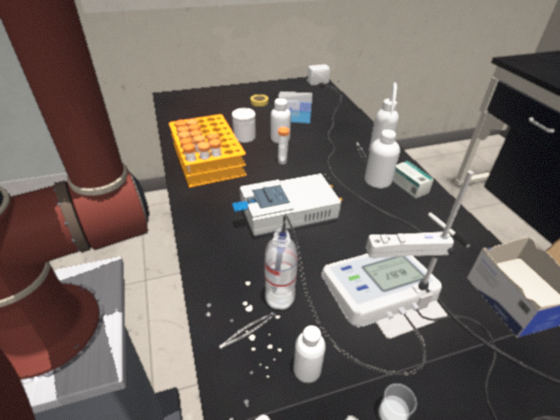

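The top view shows the pump at (244,190), the blue tab at (243,232), and the cover at (243,205). The pump's rear points away from the robot, up in the image. The bottle and forceps are at about (400,230) and (358,262), and the tube is at (150,165).

Run:
```python
from h import *
z=np.load('pics/top0.npz');im,d=z['im'],z['d'];m=camera_model('top');P=pts(m,d)
hsv=cv2.cvtColor(im,cv2.COLOR_RGB2HSV)
def ray(u,v,h):
    r=rot(m)@np.array([(u-m['cx'])/m['fx'],(v-m['cy'])/m['fy'],1]);c=np.array(m['xyz']);return c+r*(h-c[2])/r[2]
sub=np.zeros(d.shape,bool);sub[140:250,205:285]=1
blue=sub&(hsv[...,0]>95)&(hsv[...,0]<112)&(hsv[...,1]>170)&(hsv[...,2]>100)
print(blue.sum(),np.median(P[blue],0),P[blue].min(0),P[blue].max(0))
for n,mask,h in (('blue',blue,.0665),('slate',sub&(hsv[...,1]>50)&(hsv[...,2]<170)&~blue&(P[...,2]>.06),.075),('pump',sub&(P[...,2]>.05),.07)):
    mk=mask.astype(np.uint8)
    c=max(cv2.findContours(mk,0,2)[0],key=cv2.contourArea)
    r=cv2.minAreaRect(c);b=cv2.boxPoints(r)
    print(n,r,[ray(*p,h).round(4)[:2].tolist() for p in b],ray(*r[0],h), np.median(P[mask],0))
cv2.imwrite('pics/crop.png',cv2.resize(im[130:255,195:295,::-1],None,fx=5,fy=5,interpolation=2)[:600])
```

```text
172 [0.45223036 0.18536626 0.06544133] [ 0.43299712  0.17355526 -0.00456083] [0.49038236 0.20132205 0.0757411 ]
blue ((243.5, 236.0), (14.0, 11.0), 90.0) [[0.4708, 0.201], [0.4709, 0.1715], [0.4332, 0.1709], [0.4331, 0.2003]] [0.45193333 0.18592232 0.0665    ] [0.45223036 0.18536626 0.06544133]
slate ((243.5, 224.0), (4.0, 5.0), 90.0) [[0.4885, 0.1926], [0.4886, 0.1793], [0.4778, 0.1791], [0.4777, 0.1924]] [0.4831247  0.18585626 0.075     ] [0.50934651 0.18721208 0.07315737]
pump ((242.99996948242188, 193.99996948242188), (99.99998474121094, 47.99999237060547), 90.0) [[0.7072, 0.2576], [0.7078, 0.1248], [0.4304, 0.1228], [0.4298, 0.2505]] [0.56606551 0.18887641 0.07      ] [0.57067005 0.18750372 0.0716034 ]
```

View pics/crop.png

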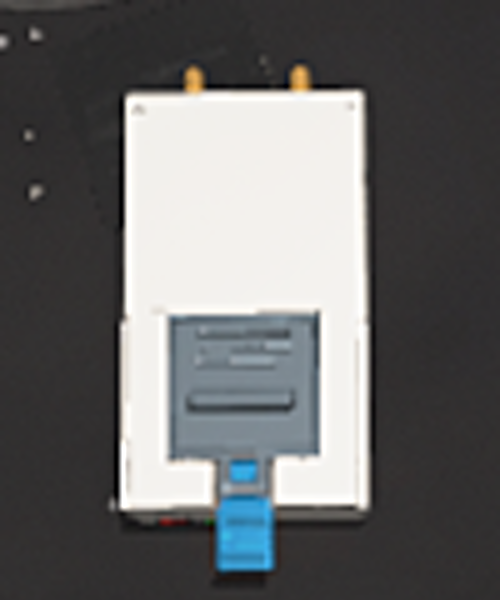

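Run:
```python
from h import *
z=np.load('pics/top0.npz');im,d=z['im'],z['d'];m=camera_model('top');P=pts(m,d)
g=cv2.cvtColor(im,cv2.COLOR_RGB2HSV)[...,2].astype(float)
c=np.array(m['xyz']);Rm=rot(m)
def ray(u,v,h):
    r=Rm@np.array([(u-m['cx'])/m['fx'],(v-m['cy'])/m['fy'],1]);return c+r*(h-c[2])/r[2]
# side edges of white body rows 155..225, subpixel threshold 130
def edge(row,us):
    for a,b in zip(us[:-1],us[1:]):
        if g[row,a]<130<=g[row,b]: return a+(130-g[row,a])/(g[row,b]-g[row,a])*(b-a)
L=[];Rr=[]
for v in range(153,188):
    e=edge(v,range(210,240)); f=edge(v,range(285,255,-1))
    if e and f: L.append(ray(e,v,.07)); Rr.append(ray(f,v,.07))
for A in (L,Rr,):
    A=np.array(A); p=np.polyfit(A[:,0],A[:,1],1); print(np.degrees(np.arctan(p[0])),np.polyval(p,.57),np.polyval(p,.64))
# rear edge
A=np.array([ray(u,v0,.07) for u in range(226,263) for v0 in [next(v-1+(130-g[v-1,u])/(g[v,u]-g[v-1,u]) for v in range(135,170) if g[v,u]>=130>g[v-1,u])]])
print('rear',np.median(A,0),np.degrees(np.arctan(np.polyfit(A[:,1],A[:,0],1)[0])))
m2=(P[...,2]>.086)&(np.abs(P[...,0]-.53)<.06)&(np.abs(P[...,1]-.187)<.05);print('rib',P[m2].mean(0),np.ptp(P[m2],0),m2.sum())
q=P[m2]; print(np.polyfit(q[:,1],q[:,0],1))
```

```text
1.218876640140844 0.2531162161859282 0.25460557960537594
1.3739550039716932 0.12068693791298352 0.12236586244438438
rear [0.69707443 0.18824037 0.07      ] -1.2816138124929104
rib [0.51957551 0.18751651 0.0909073 ] [0.00947575 0.05325305 0.01027612] 81
[-0.00833228  0.52113795]
```

Run:
```python
from h import *
z=np.load('pics/top0.npz');P=pts(camera_model('top'),z['d'])
s=(P[...,0]<.58)&(P[...,0]>.27)&(P[...,1]>-.3)&(P[...,1]<.35)&(P[...,2]>.05)
n,l,st,c=cv2.connectedComponentsWithStats(s.astype(np.uint8))
for i in range(1,n):
    if st[i,4]>15: q=P[l==i]; print(c[i].round(),q.min(0).round(3),q.max(0).round(3))
o=get_obs();M=R.from_rotvec(o['tool_rot']).as_matrix();print(M.round(3)); print(np.degrees(np.arctan2(M[1,1],M[0,1])))
```

```text
[243. 212.] [0.31  0.105 0.05 ] [0.58  0.255 1.246]
[344. 226.] [ 0.31  -0.191  0.05 ] [0.516 0.105 1.246]
[402. 229.] [ 0.31  -0.258  0.051] [0.496 0.105 1.246]
[[-0.     0.323 -0.946]
 [ 0.002 -0.946 -0.323]
 [-1.    -0.002 -0.   ]]
-71.16135724091238
```

```bash
python3 -m crank '[[[0,0,0.04,-3.5],[0.005,0.015,0.075,-7],[0.015,0.05,0.08,-10.5],[0.025,0.085,0.08,-14],[0.036,0.122,0.08,-17.6]]]' 0 40
python3 -m crank '[[[0.011,0.036,0,0],[0.022,0.073,0,0],[0.033,0.11,0,0],[0.044,0.146,0,0],[0.055,0.183,0,0]]]'
python3 -m crank '[[[0.011,0.036,0,0],[0.022,0.073,0,0],[0.033,0.11,0,0],[0.044,0.146,0,0],[0.055,0.183,0,0]]]'
python3 -m crank '[[[0.011,0.036,0,0],[0.022,0.073,0,0],[0.033,0.11,0,0],[0.044,0.146,0,0],[0.055,0.183,0,0]]]'
```

```text
t: 0.52
tool_pos: [0.2379, -0.4688, 0.2746]
tool_rot: [2.213, 0.018, -2.212]
contact_force: [0.4, 0.8, 0.6]
opening: 0.0254
t: 0.93
tool_pos: [0.2927, -0.2846, 0.2732]
tool_rot: [2.211, 0.024, -2.211]
contact_force: [0.9, 1.7, 1.0]
opening: 0.0002
t: 1.35
tool_pos: [0.3477, -0.1017, 0.2735]
tool_rot: [2.211, 0.023, -2.21]
contact_force: [0.7, 0.8, -0.4]
opening: -0.0001
t: 1.77
tool_pos: [0.4027, 0.0816, 0.2735]
tool_rot: [2.211, 0.024, -2.21]
contact_force: [1.6, -0.7, -0.2]
opening: 0.0003
```

```bash
python3 -m crank '[[[0.014,0.034,0,0],[0.028,0.068,-0.01,0],[0.043,0.103,-0.025,0],[0.043,0.103,-0.064,0],[0.043,0.103,-0.104,0]]]'
python3 -m crank '[[[0,0,-0.035,0],[0,0,-0.065,0],[0,0,-0.08,0],[0,0,-0.08,0],[0,0,-0.08,0]]]'
python3 - <<'E'
from h import *
print(get_obs()['tool_pos'])
for n in('side','wrist'): snap(n,n+'1')
z=np.load('pics/side1.npz')['im'];cv2.imwrite('pics/side1c.png',cv2.resize(z[130:270,190:370,::-1],None,fx=4,fy=4))
E
```

```text
t: 2.18
tool_pos: [0.4471, 0.1847, 0.1701]
tool_rot: [2.213, 0.029, -2.205]
contact_force: [1.6, -0.6, -0.6]
opening: 0.0002
t: 2.6
tool_pos: [0.4449, 0.1823, 0.0888]
tool_rot: [2.207, 0.023, -2.213]
contact_force: [-0.1, 0.4, 0.4]
opening: -0.0001
[0.44489978 0.18227883 0.08882488]
```

View pics/side1c.png

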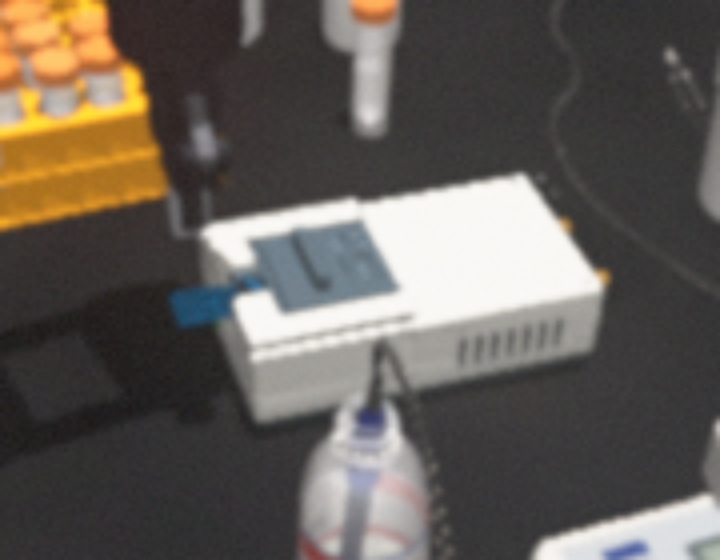

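View pics/wrist1.png

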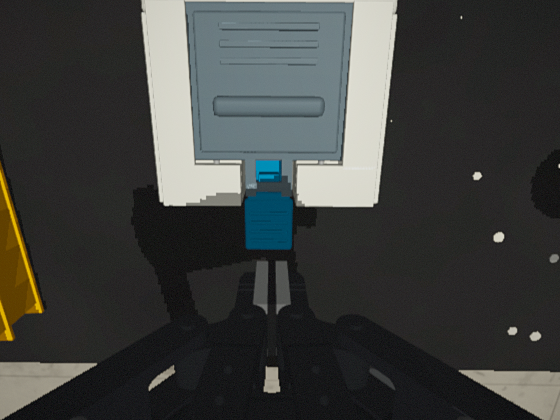

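Run:
```python
from h import *
o=get_obs()['tool_pos']
def proj(m,p):
    q=rot(m).T@(np.array(p)-m['xyz']);return (m['fx']*q[0]/q[2]+m['cx'],m['fy']*q[1]/q[2]+m['cy'])
for n in('wrist','side'):
    m=camera_model(n);z=np.load(f'pics/{n}1.npz');im,d=z['im'],z['d'];P=pts(m,d)
    print(n,m['xyz'],'z-axis',rot(m)[:,2].round(3),'tcp px',proj(m,o))
    hsv=cv2.cvtColor(im,cv2.COLOR_RGB2HSV)
    b=((hsv[...,0]>93)&(hsv[...,0]<115)&(hsv[...,1]>150)&(P[...,2]>.055)&(P[...,2]<.08)&(abs(P[...,0]-.45)<.06)&(abs(P[...,1]-.185)<.04)).astype(np.uint8)
    N,l,st,c=cv2.connectedComponentsWithStats(b)
    for i in range(1,N):
        if st[i,4]>15:
            q=P[l==i];print(st[i],np.median(q,0).round(4),np.percentile(q,2,0).round(4),np.percentile(q,98,0).round(4))
```

```text
wrist [0.52730068 0.18456026 0.27166209] z-axis [-0.307 -0.007 -0.952] tcp px (np.float64(271.4697017658151), np.float64(247.3199690453972))
[256 160  26  22 545] [0.4854 0.1857 0.0656] [0.4805 0.1784 0.0637] [0.4936 0.1929 0.0754]
[ 245  192   48   58 2618] [0.4537 0.1849 0.0668] [0.4353 0.1706 0.0649] [0.4714 0.1989 0.0685]
side [ 0.31218931 -0.54954881  0.67474785] z-axis [ 0.241  0.713 -0.659] tcp px (np.float64(237.482774169556), np.float64(197.51834722497108))
[233 203  14   8  91] [0.4494 0.1799 0.0654] [0.4357 0.167  0.0621] [0.4666 0.1949 0.0682]
```

```bash
python3 -m crank '[[[0.003,0.002,0,0],[0.003,0.002,-0.01,0],[0.003,0.002,-0.02,0],[0.003,0.002,-0.024,0],[0.003,0.002,-0.024,0]]]'
python3 -m crank '[[[0,0,-0.004,0],[0,0,-0.008,0],[0,0,-0.01,0],[0,0,-0.01,0],[0,0,-0.01,0]]]'
python3 - <<'E'
from h import *
print(get_obs()['tool_pos'])
snap('wrist','wrist2')
E
```

```text
t: 3.12
tool_pos: [0.4473, 0.1841, 0.0638]
tool_rot: [2.206, 0.023, -2.214]
contact_force: [0.1, 0.9, -0.2]
opening: -0.0001
t: 3.53
tool_pos: [0.4488, 0.1845, 0.0557]
tool_rot: [2.21, 0.024, -2.211]
contact_force: [-0.4, 0.7, -0.1]
opening: 0.0
[0.44876715 0.18448741 0.05572213]
```

View pics/wrist2.png

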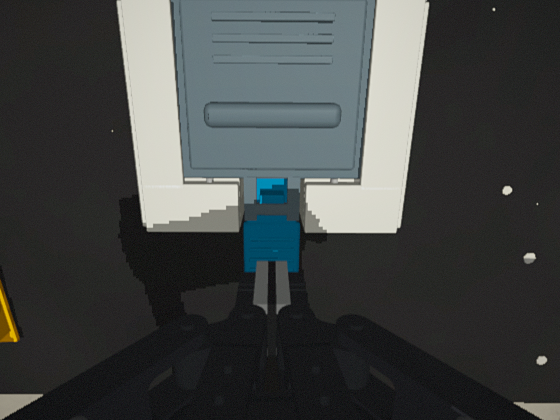

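Run:
```python
from h import *
m=camera_model('wrist');z=np.load('pics/wrist2.npz');d=z['d'];P=pts(m,d);print(get_obs()['tool_pos'],m['xyz'])
for v in (225,240,250,258,263,266,270,275,285,300): print(v,[P[v,u].round(4).tolist() for u in (250,262,271,282,294)])
```

```text
[0.44895322 0.18452592 0.0559498 ] [0.52964881 0.18643745 0.23578561]
225 [[0.4657, 0.1961, 0.0656], [0.4658, 0.1899, 0.0653], [0.4656, 0.1851, 0.0646], [0.4662, 0.1794, 0.0659], [0.4665, 0.1732, 0.0664]]
240 [[0.4578, 0.196, 0.0669], [0.4579, 0.1897, 0.0669], [0.4582, 0.185, 0.0672], [0.4583, 0.1792, 0.0673], [0.4577, 0.1728, 0.0654]]
250 [[0.4519, 0.196, 0.0665], [0.4518, 0.1897, 0.0661], [0.4523, 0.1849, 0.0668], [0.4523, 0.179, 0.0666], [0.4522, 0.1726, 0.0661]]
258 [[0.4472, 0.196, 0.0666], [0.4473, 0.1896, 0.0665], [0.4467, 0.1847, 0.0651], [0.4478, 0.1789, 0.067], [0.4477, 0.1724, 0.0664]]
263 [[0.4441, 0.196, 0.0663], [0.4614, 0.1889, 0.1003], [0.4609, 0.185, 0.0992], [0.4609, 0.1802, 0.0989], [0.4444, 0.1722, 0.0659]]
266 [[0.4419, 0.1961, 0.0655], [0.46, 0.1889, 0.1005], [0.4605, 0.185, 0.1012], [0.4607, 0.1803, 0.1014], [0.4427, 0.1722, 0.0661]]
270 [[0.4399, 0.196, 0.0664], [0.4607, 0.1888, 0.1054], [0.4601, 0.185, 0.1041], [0.4608, 0.1804, 0.1053], [0.4407, 0.1722, 0.0669]]
275 [[0.4563, 0.194, 0.1018], [0.4605, 0.1887, 0.1093], [0.4602, 0.185, 0.1086], [0.461, 0.1806, 0.11], [0.4568, 0.175, 0.1019]]
285 [[0.4565, 0.1935, 0.1105], [0.4611, 0.1885, 0.1183], [0.461, 0.185, 0.118], [0.461, 0.1808, 0.1179], [0.4564, 0.1755, 0.1098]]
300 [[0.4566, 0.1929, 0.1216], [0.4603, 0.1882, 0.1274], [0.4608, 0.185, 0.128], [0.4606, 0.1811, 0.1276], [0.4571, 0.1763, 0.1219]]
```

Run:
```python
from h import *
m,im,d=snap('side','side3');cv2.imwrite('pics/side3c.png',cv2.resize(im[80:240,180:330,::-1],None,fx=5,fy=3.75))
P=pts(m,d)
s=(abs(P[...,0]-.449)<.06)&(abs(P[...,1]-.1845)<.06)&(P[...,2]>.08)&(P[...,2]<.4)
for z0 in np.arange(.08,.3,.01):
    k=s&(P[...,2]>=z0)&(P[...,2]<z0+.01)
    if k.sum(): q=P[k];print(round(z0,2),k.sum(),q[:,0].min().round(3),q[:,0].max().round(3),q[:,1].min().round(3),q[:,1].max().round(3))
```

```text
0.08 4 0.47 0.508 0.14 0.226
0.09 14 0.44 0.463 0.172 0.19
0.1 30 0.44 0.46 0.169 0.188
0.11 32 0.44 0.461 0.169 0.185
0.12 18 0.44 0.461 0.168 0.185
0.13 10 0.438 0.449 0.154 0.192
0.14 30 0.438 0.463 0.147 0.209
0.15 25 0.434 0.463 0.137 0.189
0.16 56 0.434 0.468 0.129 0.198
0.17 50 0.434 0.468 0.125 0.195
0.18 78 0.432 0.471 0.125 0.2
0.19 98 0.432 0.471 0.131 0.198
0.2 63 0.433 0.469 0.141 0.182
0.21 39 0.441 0.461 0.144 0.16
0.22 105 0.415 0.484 0.145 0.18
0.23 135 0.414 0.484 0.144 0.186
0.24 136 0.414 0.485 0.144 0.181
0.25 151 0.414 0.486 0.144 0.185
0.26 206 0.414 0.489 0.145 0.202
0.27 97 0.418 0.48 0.147 0.177
0.28 150 0.415 0.486 0.146 0.193
0.29 127 0.415 0.484 0.146 0.181
```

View pics/side3c.png

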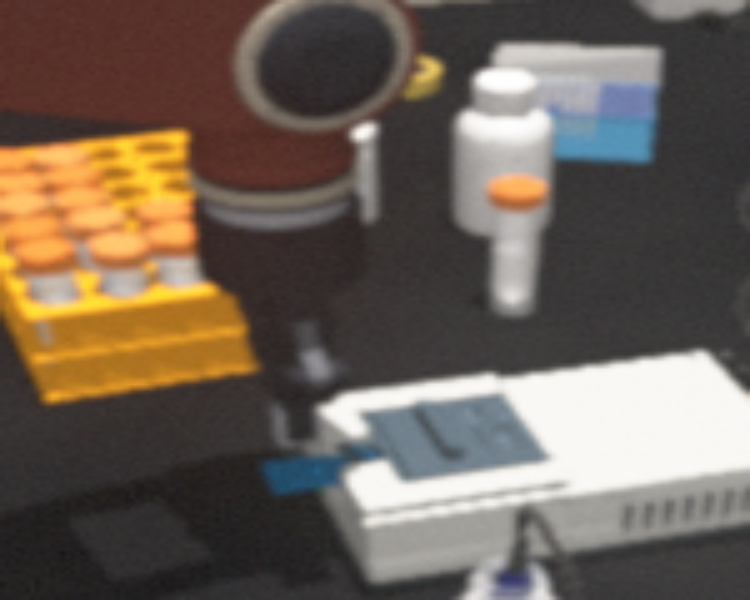

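Both cameras put the real fingertips about 40 mm above the reported TCP (tip z ≈ 0.097, reported 0.056). x and y agree. I'll go down in small steps and use the force reading to find the pad.

```bash
python3 -m crank '[[[0,0,-0.01,0],[0,0,-0.02,0],[0,0,-0.024,0],[0,0,-0.024,0]]]'
python3 -m crank '[[[0,0,-0.002,0],[0,0,-0.004,0],[0,0,-0.006,0],[0,0,-0.006,0]]]'
python3 - <<'E'
from h import *
print(get_obs()['contact_force'])
snap('wrist','wrist4')
E
```

```text
t: 3.97
tool_pos: [0.4471, 0.1841, 0.0295]
tool_rot: [2.206, 0.023, -2.214]
contact_force: [0.1, -0.0, -0.2]
opening: 0.0001
t: 4.3
tool_pos: [0.4487, 0.1845, 0.0264]
tool_rot: [2.209, 0.024, -2.212]
contact_force: [-4.4, -0.9, 6.6]
opening: 0.0001
[-4.4338383  -0.89037843  6.56921346]
```

View pics/wrist4.png

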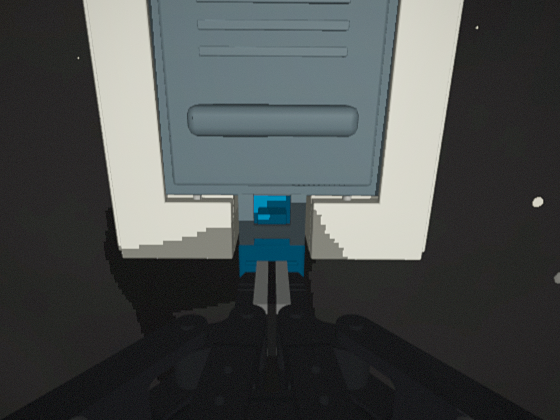

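Contact with the pad: Fz is about 6.6 N. In the wrist view the fingertips sit on the pad at (272,262). Continuing the press.

```bash
python3 -m crank '[[[-0.001,0,-0.003,0],[-0.002,0,-0.005,0],[-0.002,0,-0.005,0]]]'
python3 -m crank '[[[0,0,-0.003,0],[0,0,-0.005,0],[0,0,-0.005,0]]]'
python3 - <<'E'
from h import *
snap('wrist','wrist5')
E
```

```text
t: 4.6
tool_pos: [0.4482, 0.1846, 0.0217]
tool_rot: [2.214, 0.024, -2.207]
contact_force: [1.8, -0.8, 2.6]
opening: -0.0002
t: 4.85
tool_pos: [0.4483, 0.1847, 0.0175]
tool_rot: [2.213, 0.024, -2.208]
contact_force: [-1.6, -0.7, 11.6]
opening: -0.0002
```

View pics/wrist5.png

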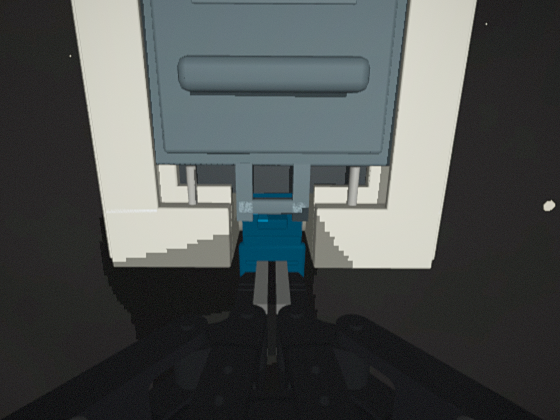

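The cover has sprung back: the pins show at (192,185) and (353,185). Next I'll raise the tool and measure the rib.

```bash
python3 -m crank '[[[0,0,0.03,0],[0,0,0.06,0],[0,0,0.065,0],[0,0,0.065,0]]]'
python3 - <<'E'
from h import *
m=camera_model('wrist');o=get_obs();im,d=get_image('wrist');P=pts(m,d);print(o['tool_pos'])
cv2.imwrite('pics/wrist6.png',im[:,:,::-1])
k=(P[...,2]>.087)&(P[...,2]<.096)&(P[...,0]>.5)
q=P[k];print(np.percentile(q,1,0),np.percentile(q,99,0))
f=k&(abs(P[...,1]-.186)<.02)
B=(P[...,2]>.06)&(P[...,2]<.07)&(P[...,0]<.5)&(abs(P[...,1]-.185)<.012);print('pad',B.sum(),P[B].min(0),P[B].max(0))
E
```

```text
t: 5.23
tool_pos: [0.4484, 0.1851, 0.083]
tool_rot: [2.216, 0.025, -2.206]
contact_force: [0.7, -0.1, -0.0]
opening: -0.0002
[0.44843576 0.18506119 0.08302382]
[0.53013886 0.15931176 0.08842898] [0.53999973 0.21282056 0.09312521]
pad 3337 [0.43350441 0.17300508 0.06220766] [0.49999434 0.19699715 0.06978172]
```

View pics/wrist6.png

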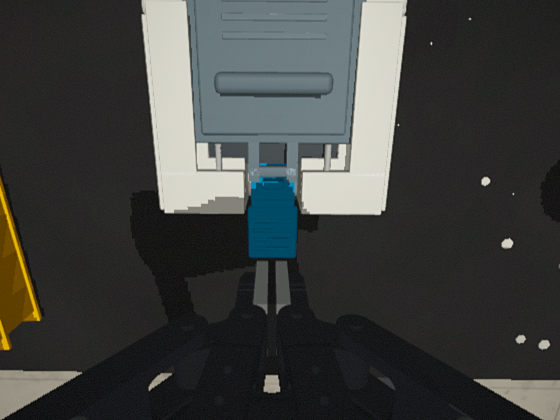

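The tab is back up, and the rib spans x 0.530–0.540, centred at y 0.186. That puts the pump origin at about (0.567, 0.187) with a yaw of about 1.3°.

```bash
python3 -m crank '[[[0.03,0,0,0],[0.058,0.001,0,0],[0.058,0.001,-0.02,0],[0.058,0.001,-0.038,0],[0.058,0.001,-0.038,0]]]'
python3 - <<'E'
from h import *
o=get_obs();m=camera_model('wrist');im,d=get_image('wrist');P=pts(m,d);print(o['tool_pos'],o['contact_force'])
cv2.imwrite('pics/wrist7.png',im[:,:,::-1])
k=(P[...,2]>.087)&(P[...,2]<.096)&(P[...,0]>.52);q=P[k];print(np.percentile(q,1,0),np.percentile(q,99,0))
for v in range(240,285,5): print(v,P[v,262].round(4))
m,im,d=snap('side','side7');cv2.imwrite('pics/side7c.png',cv2.resize(im[80:240,180:330,::-1],None,fx=5,fy=3.75))
E
```

```text
t: 5.7
tool_pos: [0.5049, 0.1853, 0.0409]
tool_rot: [2.209, 0.023, -2.212]
contact_force: [0.7, -0.4, 0.2]
opening: 0.0001
[0.50488167 0.18529032 0.04087324] [ 0.72296576 -0.35856069  0.15136067]
[0.53094008 0.15939578 0.08725883] [0.54049291 0.21273874 0.0928376 ]
240 [0.5251 0.19   0.0781]
245 [0.5227 0.19   0.0781]
250 [0.52   0.1899 0.0775]
255 [0.5176 0.1899 0.0777]
260 [0.5155 0.1899 0.0786]
265 [0.5164 0.1897 0.0852]
270 [0.517  0.1896 0.0909]
275 [0.5169 0.1895 0.0948]
280 [0.5167 0.1894 0.0984]
```

View pics/wrist7.png

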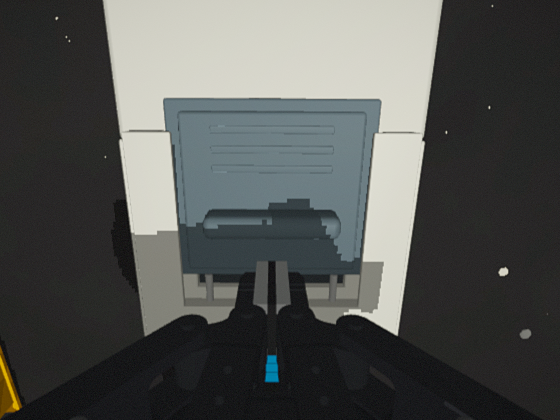

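View pics/side7c.png

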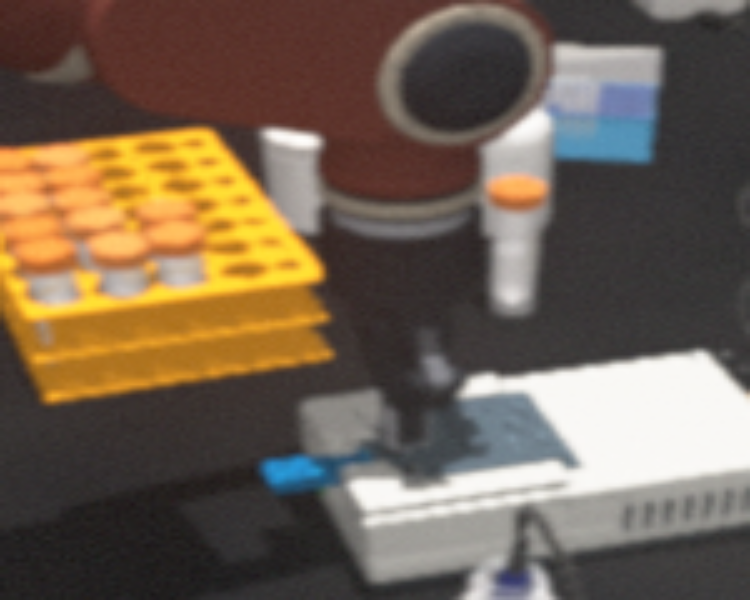

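```bash
python3 -m crank '[[[0.006,0,0.001,0],[0.011,0,0.001,0],[0.016,0,0.001,0],[0.022,0.0005,0.001,0],[0.028,0.001,0.001,0]]]'
python3 -m crank '[[[0.008,0,0,0],[0.016,0,0,0],[0.024,0.0005,0,0],[0.032,0.001,0,0],[0.04,0.001,0,0]]]'
python3 - <<'E'
from h import *
o=get_obs();m=camera_model('wrist');im,d=get_image('wrist');P=pts(m,d);print(o['tool_pos'],o['contact_force'])
cv2.imwrite('pics/wrist8.png',im[:,:,::-1])
k=(P[...,2]>.087)&(P[...,2]<.096)&(P[...,0]>.57)&(abs(P[...,1]-.187)<.05);q=P[k];print(np.percentile(q,1,0),np.percentile(q,99,0))
E
```

```text
t: 6.22
tool_pos: [0.533, 0.1864, 0.0433]
tool_rot: [2.21, 0.024, -2.212]
contact_force: [-1.3, 0.2, 0.2]
opening: -0.0
t: 6.63
tool_pos: [0.5737, 0.1876, 0.0438]
tool_rot: [2.211, 0.024, -2.211]
contact_force: [-0.6, 0.2, 0.1]
opening: -0.0002
[0.57374449 0.18758002 0.04381412] [-0.63460735  0.23558077  0.12552372]
[0.58120234 0.16170879 0.08729667] [0.59616597 0.21465296 0.0956302 ]
```

View pics/wrist8.png

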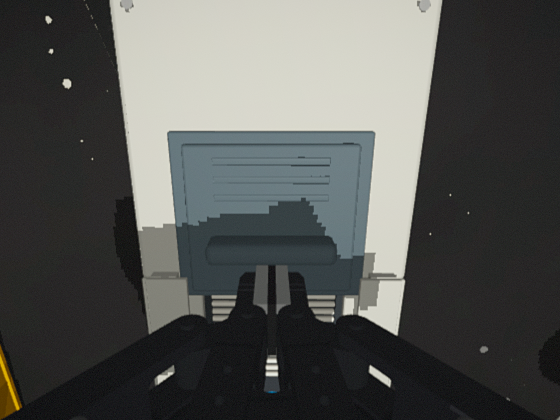

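The cover is sliding straight, and the filter is coming into view below it. About 40 mm to go.

```bash
python3 -m crank '[[[0.007,0,0,0],[0.014,0,0,0],[0.021,0.0005,0,0],[0.027,0.0005,0,0],[0.032,0.001,0,0]]]'
python3 -m crank '[[[0.004,0,0,0],[0.007,0,0,0],[0.009,0,0,0],[0.009,0,0,0]]]'
python3 -m crank '[[[-0.006,0,0,0],[-0.015,0,0,0],[-0.02,0,0.01,0],[-0.03,0,0.05,0],[-0.04,0,0.09,0]]]'
python3 -m crank '[[[-0.03,0,0.03,0],[-0.06,0,0.04,0],[-0.1,0,0.06,0],[-0.13,0,0.06,0],[-0.13,0,0.06,0]]]'
python3 - <<'E'
from h import *
o=get_obs();m=camera_model('wrist');im,d=get_image('wrist');P=pts(m,d);print(o['tool_pos'],o['contact_force'])
cv2.imwrite('pics/wrist9.png',im[:,:,::-1])
k=(P[...,2]>.086)&(P[...,2]<.096)&(P[...,0]>.57)&(abs(P[...,1]-.187)<.05);q=P[k];print(k.sum(),np.percentile(q,1,0),np.percentile(q,99,0))
m,im,d=snap('top','top9');cv2.imwrite('pics/top9c.png',cv2.resize(im[130:280,130:430,::-1],None,fx=2.6,fy=2.6))
P=pts(m,d);k=(P[...,2]>.086)&(P[...,2]<.1)&(P[...,0]>.57)&(P[...,0]<.72)&(abs(P[...,1]-.187)<.05);q=P[k];print(k.sum(),np.percentile(q,2,0),np.percentile(q,98,0))
E
```

```text
t: 7.1
tool_pos: [0.6055, 0.1884, 0.0438]
tool_rot: [2.211, 0.024, -2.211]
contact_force: [-1.2, -0.9, 1.4]
opening: -0.0
t: 7.43
tool_pos: [0.6143, 0.1885, 0.0439]
tool_rot: [2.211, 0.024, -2.21]
contact_force: [0.6, -0.6, -0.4]
opening: -0.0002
t: 7.85
tool_pos: [0.5705, 0.1881, 0.1323]
tool_rot: [2.203, 0.023, -2.217]
contact_force: [2.0, 0.0, 1.4]
opening: -0.0002
t: 8.27
tool_pos: [0.4396, 0.189, 0.1956]
tool_rot: [2.212, 0.027, -2.208]
contact_force: [0.6, -0.1, -0.2]
opening: 0.0003
[0.43956623 0.18895385 0.19560812] [ 0.62232998 -0.05605393 -0.2092715 ]Traceback (most recent call last):
  File "<stdin>", line 4, in <module>
    return _quantile_unchecked(
        a, q, axis, out, overwrite_input, method, keepdims, weights)
    return _ureduce(a,
                    func=_quantile_ureduce_func,
    ...<5 lines>...
                    overwrite_input=overwrite_input,
                    method=method)
    r = func(a, **kwargs)
    result = _quantile(arr,
                       quantiles=q,
    ...<2 lines>...
                       out=out,
                       weights=wgt)
    slices_having_nans = np.isnan(arr[-1, ...])
                                  ~~~^^^^^^^^^
IndexError: index -1 is out of bounds for axis 0 with size 0
```

View pics/wrist9.png

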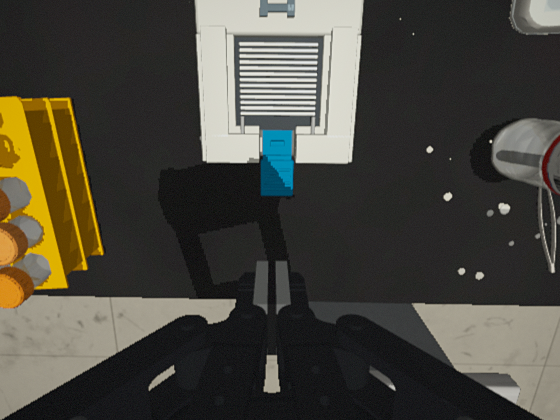

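The wrist view shows the whole filter bare at (279,78), the tab up, and the cover's tongue behind the well at (277,8). I'll check the cover's position with the other cameras.

Run:
```python
from h import *
o=get_obs();print(o['tool_pos'],o['contact_force'])
for n in('top','side'):
    m,im,d=snap(n,n+'9')
    P=pts(m,d);k=(P[...,2]>.086)&(P[...,2]<.1)&(P[...,0]>.57)&(P[...,0]<.72)&(abs(P[...,1]-.187)<.05);q=P[k];print(n,k.sum())
    if k.sum(): print(np.percentile(q,2,0),np.percentile(q,98,0))
    x=im[130:255,195:345] if n=='top' else im[120:330,150:400]
    cv2.imwrite(f'pics/{n}9c.png',cv2.resize(x[...,::-1],None,fx=2.8 if n=='side' else 4.5,fy=2.8 if n=='side' else 4.5))
    if n=='top':
        h=cv2.cvtColor(im,cv2.COLOR_RGB2HSV)
        s=(P[...,0]>.5)&(P[...,0]<.72)&(abs(P[...,1]-.187)<.06)&(P[...,2]>.05)&(h[...,2]<170)&(h[...,1]>40)&(P[...,0]>.58)
        q=P[s];print('slate',s.sum(),q.min(0),q.max(0))
        t=s&(P[...,2]<.086)&(P[...,2]>.07);q=P[t];A=np.c_[q[:,:2],np.ones(len(q))];print('plane',np.linalg.lstsq(A,q[:,2],rcond=None)[0])
```

```text
[0.44157355 0.18880273 0.19513277] [ 0.60982399 -0.99133485 -0.76692351]
top 76
[0.62353578 0.16550558 0.0870983 ] [0.63408924 0.21803511 0.09633359]
slate 217 [0.59799259 0.14852204 0.06603612] [0.67824244 0.23166065 0.09631084]
plane [0.00039295 0.00649496 0.0740305 ]
side 61
[0.62701089 0.1585304  0.08665283] [0.63717773 0.21108635 0.09301931]
```

View pics/top9c.png

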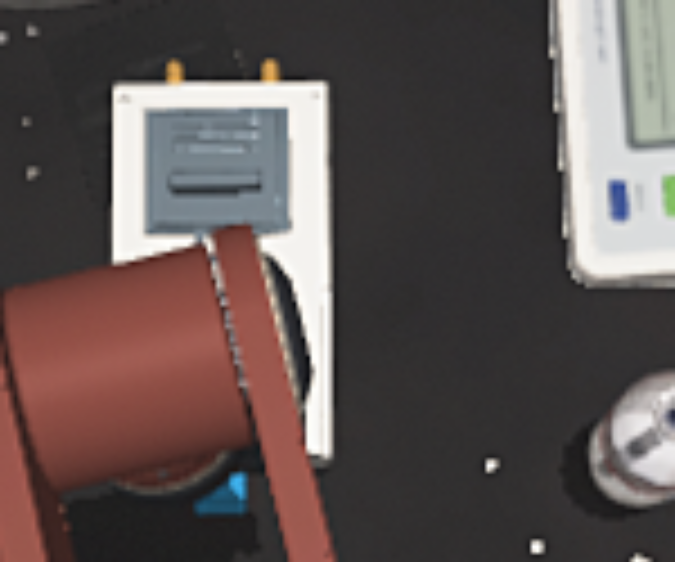

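View pics/side9c.png

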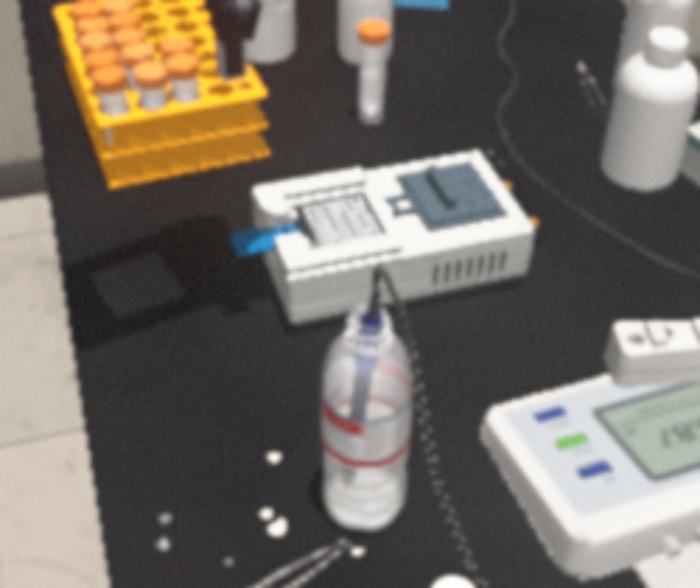

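The rib is at x ≈ 0.630, so the cover origin is about 73 mm behind the pump's origin. It lies flat, the filter is bare and the tab is up. The arm is clear of everything, so I'm handing in.

```bash
python3 -c "
from station import *
finish_job(); print(get_obs()['t'])"
```

```text
the job is handed in; nothing more can be done
the job is handed in; nothing more can be done
```

The job is done and handed in at about 8.5 s. I pressed the blue tab with the closed fingers until the cover sprang free, then pushed the cover straight back by its rib onto the rear deck. I then withdrew the arm.

**Last checks:**
- **Cover:** its origin is about 73 mm behind the pump's origin (allowed 57–118 mm) and within about 5 mm of the centre line. The top and side views agree to about 3 mm. It lies flat, with a fitted tilt of about 0.007 rad, and the filter is fully bare.
- **Tab:** it looks up again in the pictures, but I didn't measure its angle at the end.
- **Robot:** it was clear of everything, and the force reading was only noise, about 1 N or less.
- **Bottle, forceps and tube:** the arm never went near them. The tube and the visible part of the forceps look unmoved in the last side view. The bottle was not in the last cropped views, and I didn't measure any of the three.

**Disagreement:** in the camera images the real fingertips were about 40 mm above the reported tool height. The first press, which went by the reported height, touched nothing. I then went down in small steps until I felt the pad, and used the corrected height for the rest.

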